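# Set the length stop and feed the pipe up to it

### The job

Get the pipe ready for cutting: with your fingertips, push the blue length stop along its rail until its spring plunger drops into the notch at the yellow tag, then push the free end of the copper pipe so that it slides along the trough, through the saw guide, until its other end butts against the stop's pad with no gap, the stop still sitting in that notch. Only push: do not lift the pipe out of the trough. Leave the other tools and fittings where they are, and finish clear of everything.

Things in the scene. Friction and masses are not known exactly. Their poses are not given: they have to be found in the camera images.
- station: Cut-to-length station fixed on the bench: aluminium plate 160 x 740 mm, 18 mm thick. Origin at bench height; own y along the plate, z up; plate spans x -70..+90, y -370..+370 mm. Station coordinates below are mm in this frame. On it: pipe trough along y at x -28, saw guide, and beyond the trough the stop rail along y at x +30, with the stop on it.
- trough (a point): Bottom of the V trough (station x -28, y 0, z 22), steel angle, 90 degree V along y from y -330 to +345; its upper edges are at z 32.5, 10.5 mm either side of the axis. Axes as the station's.
- saw_guide (a point): Middle of the saw guide at the saw kerf (station x -28, y +24, z 48): four blue posts, y 0..48, x -56..-42 and -14..0, up to z 78 (81 with screw heads). The pipe passes between them with 3 mm to spare each side.
- rail_mid (a point): Middle of the stop rail's top (station x +30, y -172, z 33): notched steel bar along y, 12 mm wide, between end blocks whose inner faces are at y -313 and -31 (tops at z 38). Three notches across it, 10 mm wide, at y -250, -180 and -100; their middles have a colour tag each.
- stop_carriage (a point): Middle of the stop: blue block on the rail, 40 mm (x) by 44 mm (y), station z 24..64, this point at x +30, z 50 on the plunger's axis (white index line at the same y). Slides only along the station's y, -290..-55. Push it on its flat +y or -y face, 22 mm from here. It starts on plain rail between the notches at -180 and -100: it may have to go either way, and past a notch.
- plunger (a joint): How far the stop's spring plunger has dropped, m: about 0.0006 riding on plain rail, 0.003 in a notch. Pushing the stop takes about 2 to 3 N on plain rail; at a notch the push falls away as the plunger drops and draws the stop to the notch's middle, then rises: about 13 N to get out of it. Black knob, 16 mm across, on top of the block: its top is at station z 80 riding, 78 dropped.
- stop_face (a point): Middle of the round steel pad, 19 mm across, that the pipe butts against: on the trough's axis (station x -28, z 37.6), 24 mm towards +y from point stop_carriage, its face to the station's +y. A steel arm behind it (10 to 22 mm towards +y from stop_carriage, z 44..64, x -37..+10) joins it to the stop.
- tag_yellow_tip (a point): Point of the yellow tag on the plate's far edge, 42 x 26 mm from above, 14 mm high, pointing at the rail. The tip is at station x +58, z 23; its y is that of the wanted notch (-250, -180 or -100, drawn anew each time). Axes as the station's.
- tag_red_tip (a point): Point of the red tag, alike, at another notch (not wanted).
- tag_green_tip (a point): Point of the green tag, alike, at another notch (not wanted).
- pipe: Loose copper pipe (origin in its middle, on its axis), 22 mm outside diameter, 300 mm long, 0.18 kg, lying in the trough along the station's y, its axis at station x -28, z 37.6 (top at z 48.6). It slides at about 1 to 2 N. Its own y axis runs along the pipe towards the feed end; it may roll about it.
- pipe_feed_end (a point): Centre of the pipe's free end, towards the station's +y: the end to push, in the station's -y direction. It starts at station y +295..+335.
- pipe_stop_end (a point): Centre of the pipe's other end, which starts in or just before the saw guide (station y -5..+35) and has to reach the stop's pad.
- coupling_mid (a point): Middle of a brass hex coupling, 34 mm across, 44 mm high, standing on the station's plate behind the trough; leave it alone.
- offcut_mid (a point): Middle of a short copper offcut, 22 mm across, 55 mm high, standing on the station's plate behind the trough; leave it alone.
- tee_mid (a point): Middle of a brass tee, 60 mm long, lying on the bench beyond the station; leave it alone.
- pencil_mid (a point): Middle of a flat red pencil, 165 mm long, lying on the bench beyond the station; leave it alone.
- tape_measure_mid (a point): Middle of a black tape measure, 70 x 36 x 66 mm, on the bench on the robot's side of the station; leave it alone.
- flux_tin_mid (a point): Middle of a low green flux tin, 71 mm across, 32 mm high, on the bench on the robot's side of the station; leave it alone.
- hacksaw_mid (a point): Middle of the red back of a hacksaw, about 340 x 120 mm, lying flat on the bench left of the station; leave it alone.

How it is judged (in metres and radians):
On the way, in this order (a step that is already met when the one before it is completed fails the run):
1. the stop's plunger has dropped into the notch at the yellow tag (y of stop_carriage in the frame of tag_yellow_tip between -0.003 and 0.003 m and value of joint plunger above 0.0022 m), for 0.2 s.
2. the pipe butts against the stop, which is still in that notch (all of step 1 and y of pipe_stop_end in the frame of stop_face between -0.002 and 0.0025 m), for 0.2 s.
At the end, for the whole second after the job is handed in: The stop is within 3 mm of the yellow tag's point with its plunger dropped into the notch (2.2 mm or more on its joint), the pipe's end is within 2.5 mm of the stop's pad, and the pipe lies at rest in the trough (all of step 2 and x of pipe in the frame of station between -0.032 and -0.024 m and z of pipe in the frame of station between 0.034 and 0.041 m and linear speed of pipe below 0.005 m/s); the robot touches nothing.
It fails at once if the pipe is lifted (any part more than 12 mm above its bed) (z of any of pipe, pipe_feed_end, pipe_stop_end in the frame of station above 0.0496 m).
It fails at once if a bystander is moved by more than 20 mm (distance of any of coupling_mid, offcut_mid, tee_mid, pencil_mid, tape_measure_mid, flux_tin_mid, hacksaw_mid from where it was at the start of the episode above 0.02 m).
It also fails if it takes over 58 s, if anything falls off the work surface, if the arm or the gripper's body presses on something with over 40 N, if the wrist force passes 120 N, or if a joint passes its speed limit or range.

### The arm

A 6-joint arm with a two-finger parallel gripper is mounted at the origin on the work surface. World frame = base frame: x ahead of the robot, y to its left, z up, the work surface at z = 0. Lengths are in m, angles in degrees, forces in N, time in s.
With the tool pointing down it reaches from about 0.25 to 0.8 m from the base axis. Payload 8.5 kg.
Tool frame: the origin (TCP) lies on the centre line of the jaws, within the pads' length; the fingertips stand 11 mm ahead of it and the grasp point (between the pads) lies 8 mm behind it; z points along the fingers, x is the direction in which the jaws open and shut, and the axes are right-handed (so a half turn about z gives the same grasp; the last joint's range is limited). The gripper opens to 85 mm and grips with 20 to 120 N. Pads are 22 mm wide; open, the fingers measure 114 mm over their backs; the gripper's body (76 mm by 85 mm) begins 54 mm behind the grasp point. The pads swing forward as they close: fully open they stand 13 mm farther back than shut.
Start: joints at [-76.49, 13.648, -0.773, 75.585, 0, 90], TCP at [0.123, -0.51, 0.206] pointing down, gripper open.
Joint ranges: [-152.45, 152.45], [-59.26, 108.67], [-65.41, 83.53], [-104.44, 129.93], [-82.83, 76.93], [-180, 180]. Speed limits (degrees/s): [127.2, 127.2, 159.86, 180, 180, 180].

### API

Orientations are given as a 3x3 rotation matrix whose columns are the frame's x, y, z axes.
In Python, from workcell import manip, read_camera, camera_info gives the robot as it stands. The module is installed in compiled form; this text tells all that it offers.
- The arm moves only by the tool jog_arm, never from a script. Its arguments are lists of equal length, an entry for each row: "slide": the shift along the tool's x, y, z scaled (see below), a list of three; "twist": the turn, a rotation vector about the tool's x, y, z scaled (see below), a list of three; "fingers": the closure, from 0 (fully open) to 1 (shut). A call has 1 to 12 rows; each row is the pose to reach, as a shift and turn from the pose measured when the call began, along the tool's axes at that moment, turning the shorter way round; what a row does not reach only later rows make up. The controller multiplies each number of a shift by 200 mm and each number of a turn by 180 degrees. A row lasts 1/12 s, in which the tool goes at most 41.7 mm and 7.16 degrees, less where a joint would pass 70% of its speed; a pose out of reach is approached as far as the arm can. A call with a number of a shift or a turn outside -1 to 1 is refused whole. A call with a gripper value outside its range is refused whole. The fingers move at their own pace and stop on an object; the grip force is fixed at half the most. Time passes only in rows, so rows that repeat a pose let the fingers close. It gives the time, the measured TCP pose, the force and the opening at its end, in the units of the state.
- manip.sense(): the state, without advancing time (a new reading comes with each control period).
- read_camera(name): name is "scene" or "side" or "wrist"; returns the picture (384x512x3 uint8, red, green, blue); there is no depth.
- camera_info(name): a dict with "mtx" (3x3 intrinsics, pixels), "xyz" and "attitude" of the camera in the world. Camera axes: x right, y up, looking along -z (the intrinsics and any distortion apply to the point x, -y, -z); pixel columns grow to the right and rows downward; lengths in m; the calibration is good to about 2 mm. A picture is of the moment at which its call begins: read the wrist's pose just before it. camera_info takes no time and is no camera call; for the wrist camera it gives the pose at the moment of the call.
- manip.finish_job(): hands the job in, once; it reports no verdict.
The state is a dict: "time": time; "q": joint angles; "qvel": joint speeds; "joint_efforts": joint torques, N m; "tcp_pos": TCP position; "tcp_rot": TCP orientation; "wrist_force": force on the tool from outside, world axes, zero at the start; "torque": the same for the moment, N m; "opening": opening from 0.0 (shut) to 1.0 (fully open).
Only numpy, scipy, OpenCV 4.12 (cv2) and the standard library are available. Lean on these libraries where they do the work, as an engineer would, in place of code of your own. Each camera call takes 0.05 s, during which the arm holds its last target. There are 200 camera calls.

## Working session

There is one attempt and no reset: what is moved stays moved. The work goes in short steps, Python scripts to look and compute and a tool call to move; the robot and the scene stay as the last step left them, time stands still between calls to the robot, and variables do not carry over. Pictures are saved under pics/ and viewed, about 8 in all and at most 12, crops included, and the job is handed in when it is done.

Besides the shell and the picture viewer there is one more tool, called after ">>>" as name(argument=value, ...) on one line, values as JSON. jog_arm: Moves the arm, as the interface text tells. Shifts and turns lie within -1 to 1; 1 stands for 200 mm of shift or 180 degrees of turn. Its arguments: {"type":"object","properties":{"slide":{"type":"array","items":{"type":"array","items":{"type":"number"}}},"twist":{"type":"array","items":{"type":"array","items":{"type":"number"}}},"fingers":{"type":"array","items":{"type":"number"}}},"required":["slide","twist","fingers"]}

```bash
mkdir -p pics; python3 - <<'E'
from workcell import manip, read_camera, camera_info
import cv2, numpy as np
for n in ["scene","side"]:
    im=read_camera(n); cv2.imwrite(f"pics/{n}0.png",im[:,:,::-1])
    c=camera_info(n); print(n,{k:np.round(np.array(v),4).tolist() if not isinstance(v,str) else v for k,v in c.items()})
print(camera_info("wrist")); print(manip.sense())
E
```

```text
scene {'mtx': [[449.6876, 0.0, 257.8793], [0.0, 449.6876, 198.0515], [0.0, 0.0, 1.0]], 'xyz': [1.1449, -0.6863, 0.7107], 'attitude': [[0.8105, -0.3142, 0.4944], [0.5856, 0.4546, -0.6711], [-0.0139, 0.8334, 0.5525]]}
side {'mtx': [[374.9154, 0.0, 255.6439], [0.0, 374.9154, 191.4983], [0.0, 0.0, 1.0]], 'xyz': [0.4887, 0.9228, 0.6997], 'attitude': [[-0.9965, 0.0593, -0.0587], [-0.0829, -0.6189, 0.7811], [0.01, 0.7832, 0.6216]]}
{'mtx': array([[296.53302596,   0.        , 257.63738855],
       [  0.        , 296.53302596, 193.25094817],
       [  0.        ,   0.        ,   1.        ]]), 'xyz': array([ 0.20117723, -0.49253879,  0.37313074]), 'attitude': array([[ 2.32647861e-01,  9.22512004e-01,  3.07971713e-01],
       [-9.72561038e-01,  2.20682025e-01,  7.36510097e-02],
       [-1.98807520e-05, -3.16656038e-01,  9.48540433e-01]])}
{'time': 0.1, 'q': array([-7.64903932e+01,  1.36763574e+01, -8.12669400e-01,  7.55838804e+01,
        1.21398158e-03,  9.00004178e+01]), 'qvel': array([ 0.01735045, -0.12587923,  0.13994259, -0.05162931, -0.10994647,
       -0.00908933]), 'joint_efforts': array([-1.83426600e-04, -5.39721358e+01,  3.46998274e+01,  1.34336360e-02,
        6.30366372e-06,  2.27847906e-06]), 'tcp_pos': array([ 0.12255571, -0.51007435,  0.20534879]), 'tcp_rot': array([[ 2.33601118e-01, -9.72332475e-01, -2.76658082e-04],
       [-9.72331681e-01, -2.33601281e-01,  1.24221194e-03],
       [-1.27247069e-03, -2.11786785e-05, -9.99999190e-01]]), 'wrist_force': array([-0.61007873,  0.02968671, -0.15428211]), 'torque': array([ 0.0319698 ,  0.01096139, -0.00709143]), 'opening': 1.0021368090381024}
```

View pics/scene0.png

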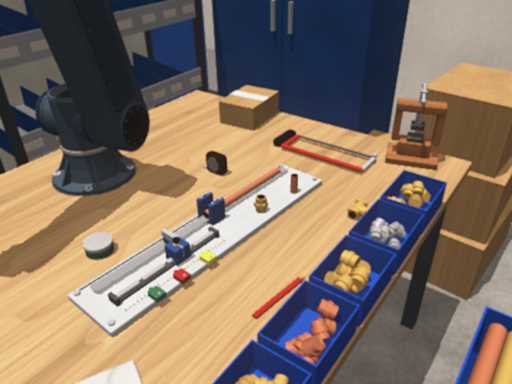

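View pics/side0.png

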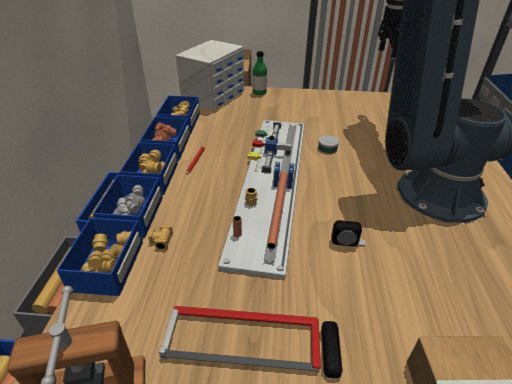

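The scene view shows the tags in order green (157,293), red (181,275), yellow (208,257) towards the saw guide, so the wanted notch should be at y -100. The stop is at about (177,248). The side view agrees. I'll enlarge both to pick exact pixels.

```bash
python3 - <<'E'
import cv2
a=cv2.imread("pics/scene0.png")[160:330,65:330]; cv2.imwrite("pics/scene0c.png",cv2.resize(a,None,fx=3,fy=3,interpolation=cv2.INTER_CUBIC))
a=cv2.imread("pics/side0.png")[115:275,220:320]; cv2.imwrite("pics/side0c.png",cv2.resize(a,None,fx=3.75,fy=3.75,interpolation=cv2.INTER_CUBIC))
E
```

```text
(no output)
```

View pics/scene0c.png

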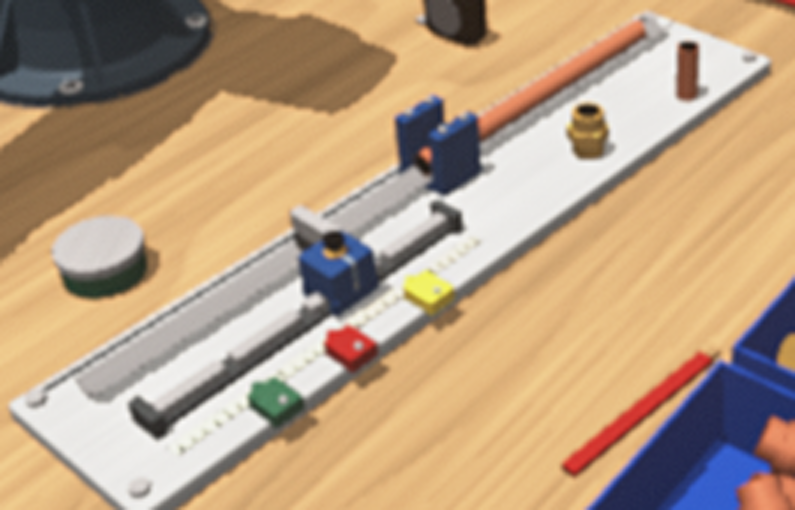

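View pics/side0c.png

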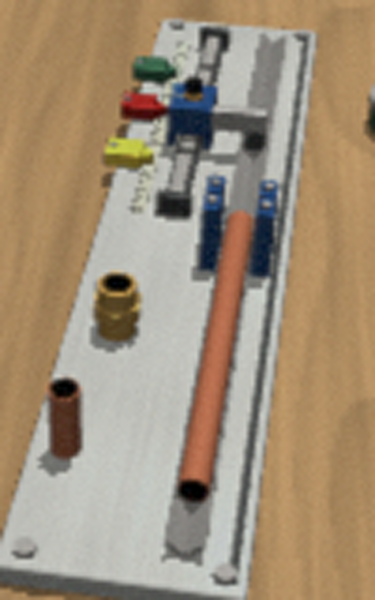

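Pixel readings (crop coordinates):
- **Scene crop:** plate corners at (12,407), (650,12) and (770,65). Tag tips are yellow (405,284), red (327,341) and green (250,385). The knob top is at (333,239).
- **Side crop:** corners at (315,33), (165,20), (243,592) and (2,568). Tag tips are at (152,155), (165,105) and (175,68). The knob is at (194,84) and the pipe feed end at (193,490).

Next I'll fit the pose.

```bash
cat > h.py <<'E'
import numpy as np, cv2
from scipy.optimize import least_squares
from workcell import manip, read_camera, camera_info
def proj(P,c):
    R=np.array(c["attitude"]); p=(np.atleast_2d(P)-c["xyz"])@R
    K=np.array(c["mtx"]); return np.c_[K[0,2]+K[0,0]*p[:,0]/-p[:,2], K[1,2]+K[1,1]*-p[:,1]/-p[:,2]]
def ray(uv,c):
    K=np.array(c["mtx"]); d=np.array([(uv[0]-K[0,2])/K[0,0],-(uv[1]-K[1,2])/K[1,1],-1]); return np.array(c["attitude"])@d
def tri(obs):
    A=np.zeros((3,3));b=np.zeros(3)
    for uv,c in obs:
        d=ray(uv,c);d/=np.linalg.norm(d);M=np.eye(3)-np.outer(d,d);A+=M;b+=M@c["xyz"]
    return np.linalg.solve(A,b)
def s2w(s,p):
    s=np.atleast_2d(np.array(s,float)); c,n=np.cos(p[2]),np.sin(p[2])
    return np.c_[p[0]+(c*s[:,0]-n*s[:,1])/1e3,p[1]+(n*s[:,0]+c*s[:,1])/1e3,s[:,2]/1e3]
def w2s(w,p):
    w=np.array(w); c,n=np.cos(p[2]),np.sin(p[2]); d=w[:2]-p[:2]
    return np.array([c*d[0]+n*d[1],-n*d[0]+c*d[1],w[2]])*1e3
E
cat > fit.py <<'E'
from h import *
cs,cd=camera_info("scene"),camera_info("side")
S=lambda u,v:np.array([65+u/3,160+v/3]); D=lambda u,v:np.array([220+u/3.75,115+v/3.75])
sc={(-70,-370,18):S(12,407),(-70,370,18):S(650,12),(90,370,18):S(770,65),(58,-100,23):S(405,284),(58,-180,23):S(327,341),(58,-250,23):S(250,385)}
sd={(-70,-370,18):D(315,33),(90,-370,18):D(165,20),(-70,370,18):D(243,592),(90,370,18):D(2,568),(58,-100,23):D(152,155),(58,-180,23):D(165,105),(58,-250,23):D(175,68)}
def r(p):
    return np.r_[(proj(s2w(list(sc),p),cs)-np.array(list(sc.values()))).ravel(),(proj(s2w(list(sd),p),cd)-np.array(list(sd.values()))).ravel()]
f=least_squares(r,[0.45,0,0],loss="soft_l1"); p=f.x; print(p,np.degrees(p[2])); print(np.round(r(p).reshape(-1,2),1))
np.save("p.npy",p)
for n,a,b in [("knob",S(333,239),D(194,84)),("yel",S(405,284),D(152,155)),("red",S(327,341),D(165,105))]: print(n,np.round(w2s(tri([(a,cs),(b,cd)]),p),1))
d=ray(D(193,490),cd); t=(0.0376-cd["xyz"][2])/d[2]; print("feed",w2s(cd["xyz"]+t*d,p))
print(s2w([(30,-138,50),(-28,325,38),(-28,24,48),(-28,170,38),(30,-200,50)],p))
E
python3 fit.py
```

```text
[ 0.5033137  -0.01334045 -0.07464891] -4.277067339667665
[[-3.2 -1.4]
 [-2.1 -1.8]
 [ 0.5 -3.2]
 [-0.3 -1.7]
 [-0.3 -2.5]
 [ 0.3  0.3]
 [-0.4 -1.7]
 [-1.8 -1.7]
 [ 0.1  0.4]
 [-3.6 -2.1]
 [-0.4 -0.5]
 [-0.5  0.4]
 [-0.4  0.3]]
knob [  26.9 -139.6   72.5]
yel [  58.  -101.2   19.5]
red [  59.2 -183.6   20.6]
feed [-30.35463476 307.98052598  37.6       ]
[[ 0.52293817 -0.15319352  0.05      ]
 [ 0.49963004  0.31284268  0.038     ]
 [ 0.47718159  0.01268094  0.048     ]
 [ 0.48807021  0.15827434  0.038     ]
 [ 0.51831423 -0.21502085  0.05      ]]
```

The fit puts the station at (0.503, -0.013), yaw -4.3°, with the stop at y ≈ -139. Residuals are 2–3 px, so I'll refine with the wrist camera from above while moving in.

>>> jog_arm(slide=[[-0.5, -1, 0], [-0.5, -1, 0], [-0.5, -1, 0], [-0.5, -1, 0], [-0.5, -1, 0], [-0.5, -1, 0], [-0.5, -1, 0]], twist=[[0, 0, 0.099], [0, 0, 0.099], [0, 0, 0.099], [0, 0, 0.099], [0, 0, 0.099], [0, 0, 0.099], [0, 0, 0.099]], fingers=[1, 1, 1, 1, 1, 1, 1])

```text
time: 0.68
tcp_pos: [0.2962, -0.3633, 0.2053]
tcp_rot: [[-0.071, -0.997, 0.0], [-0.997, 0.071, 0.002], [-0.002, -0.0, -1.0]]
wrist_force: [-0.1, 0.6, -0.7]
opening: 0.007
```

```bash
cat > mv.py <<'E'
import sys; from h import *
# target station x,y mm, tcp z mm -> slide units
p=np.load("p.npy"); s=manip.sense(); t=s2w([[float(a) for a in sys.argv[1:4]]],p)[0]
R=s["tcp_rot"]; print("slide",np.round(R.T@(t-s["tcp_pos"])/0.2,3),"now station",np.round(w2s(s["tcp_pos"],p),1),"t",s["time"])
d=np.arctan2(R[1,0],R[0,0]); want=p[2]-np.pi/2; print("twist z",np.round(-(want-d)/np.pi,4),"F",np.round(s["wrist_force"],2),"open",round(s["opening"],2))
E
python3 mv.py 30 -215 210
```

```text
slide [-0.744 -1.055 -0.022] now station [-180.4 -364.5  205.3] t 0.6833
twist z 0.0011 F [-0.08  0.58 -0.69] open 0.01
```

>>> jog_arm(slide=[[-0.74, -1, 0], [-0.74, -1, 0], [-0.74, -1, 0], [-0.74, -1, 0], [-0.74, -1, 0], [-0.74, -1, 0], [-0.74, -1, 0], [-0.74, -1, 0], [-0.74, -1, 0]], twist=[[0, 0, 0.001], [0, 0, 0.001], [0, 0, 0.001], [0, 0, 0.001], [0, 0, 0.001], [0, 0, 0.001], [0, 0, 0.001], [0, 0, 0.001], [0, 0, 0.001]], fingers=[1, 1, 1, 1, 1, 1, 1, 1, 1])

```text
time: 1.43
tcp_pos: [0.5057, -0.23, 0.2051]
tcp_rot: [[-0.073, -0.997, -0.001], [-0.997, 0.073, 0.003], [-0.002, 0.001, -1.0]]
wrist_force: [0.2, -0.3, -0.3]
opening: 0.0
```

```bash
python3 - <<'E'
from h import *
import pickle
c=camera_info("wrist"); im=read_camera("wrist"); pickle.dump(c,open("w1.pkl","wb"))
cv2.imwrite("pics/w1.png",cv2.resize(im[:,:,::-1],None,fx=1.5,fy=1.5,interpolation=cv2.INTER_CUBIC))
print(c["xyz"],manip.sense()["tcp_pos"])
E
```

```text
[ 0.58653158 -0.23757508  0.37276316] [ 0.50529036 -0.23045149  0.20537146]
```

View pics/w1.png

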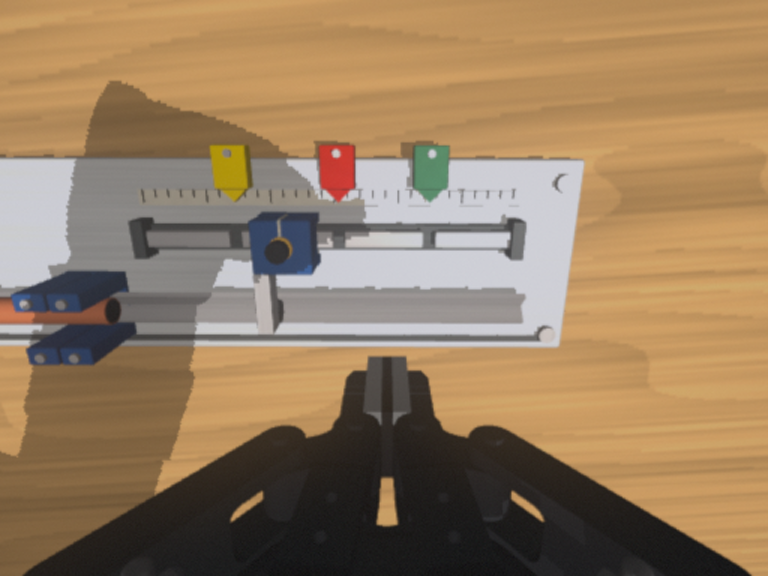

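The wrist view is clear:
- Tag tips are yellow (236,202), red (338,202) and green (430,202).
- Notches on the rail are at (236,238), (338,240) and (429,238).
- The knob is at (277,250), and the stop sits between the yellow and red notches.
- Plate corners are at (583,159) and (559,346).

I'll refit using these.

```bash
cat > fit2.py <<'E'
from fit import *
import pickle
c1=pickle.load(open("w1.pkl","rb")); W=lambda u,v:np.array([u/1.5,v/1.5])
w1={(58,-100,23):W(236,202),(58,-180,23):W(338,202),(58,-250,23):W(430,202),(90,-370,18):W(583,159),(-70,-370,18):W(559,346),(30,-100,33):W(236,238),(30,-180,33):W(338,240),(30,-250,33):W(429,238)}
rw=lambda p:(proj(s2w(list(w1),p),c1)-np.array(list(w1.values()))).ravel()
p=least_squares(lambda p:rw(p),p).x; print("wrist only",p,np.degrees(p[2])); print(np.round(rw(p).reshape(-1,2),1))
np.save("p.npy",p)
for z,(u,v),n in [(80,(277,250),"knob"),(64,(281,222),"line")]:
    d=ray(W(u,v),c1); t=(z/1e3-c1["xyz"][2])/d[2]; print(n,np.round(w2s(c1["xyz"]+t*d,p),1))
print("tri yel",np.round(w2s(tri([(S(405,284),cs),(D(152,155),cd),(W(236,202),c1)]),p),1),"knob",np.round(w2s(tri([(S(333,239),cs),(D(194,84),cd),(W(277,250),c1)]),p),1))
d=ray(D(193,490),cd); t=(0.0376-cd["xyz"][2])/d[2]; print("feed",w2s(cd["xyz"]+t*d,p))
E
python3 fit2.py | tail -16; python3 mv.py 30 -200 130;
```

```text
[ 0.47718159  0.01268094  0.048     ]
 [ 0.48807021  0.15827434  0.038     ]
 [ 0.51831423 -0.21502085  0.05      ]]
wrist only [ 0.50040352 -0.01274964 -0.07400585] -4.240223027171851
[[-0.4 -0.4]
 [ 0.1 -0.5]
 [-1.2 -0.5]
 [ 1.9 -0.6]
 [ 0.7  1.2]
 [-0.6  1. ]
 [ 0.1 -0.4]
 [-0.5  0.9]]
knob [  32.8 -143.8   80. ]
line [  49.  -144.1   64. ]
tri yel [  59.3 -100.3   19.6] knob [  30.3 -141.    72.3]
feed [-27.21068452 307.62596322  37.6       ]
slide [-0.083 -0.046  0.377] now station [  21.  -216.7  205.4] t 1.4833
twist z -0.0002 F [-0.02  0.17 -0.13] open 0.0
```

The stop is at about -143.5, and the heights and tips agree to a few mm. I'll go down behind its -y face with the fingertips at z ≈ 42.

>>> jog_arm(slide=[[-0.08, -0.046, 0.2], [-0.08, -0.046, 0.4], [-0.08, -0.046, 0.6], [-0.08, -0.046, 0.76], [-0.08, -0.046, 0.76], [-0.08, -0.046, 0.76]], twist=[[0, 0, 0], [0, 0, 0], [0, 0, 0], [0, 0, 0], [0, 0, 0], [0, 0, 0]], fingers=[1, 1, 1, 1, 1, 1])

```text
time: 1.98
tcp_pos: [0.5136, -0.2154, 0.0531]
tcp_rot: [[-0.077, -0.997, -0.004], [-0.997, 0.077, 0.004], [-0.003, 0.004, -1.0]]
wrist_force: [-0.1, -0.2, 0.6]
opening: 0.0
```

```bash
python3 mv.py 30 -145 53
```

```text
slide [-0.281 -0.009  0.001] now station [  28.1 -201.2   53.1] t 1.9833
twist z -0.0008 F [-0.1  -0.23  0.55] open 0.0
```

>>> jog_arm(slide=[[-0.02, 0, 0], [-0.04, 0, 0], [-0.06, 0, 0], [-0.08, 0, 0], [-0.1, 0, 0], [-0.12, 0, 0], [-0.14, 0, 0], [-0.16, 0, 0], [-0.18, 0, 0], [-0.2, 0, 0], [-0.2, 0, 0], [-0.2, 0, 0]], twist=[[0, 0, 0], [0, 0, 0], [0, 0, 0], [0, 0, 0], [0, 0, 0], [0, 0, 0], [0, 0, 0], [0, 0, 0], [0, 0, 0], [0, 0, 0], [0, 0, 0], [0, 0, 0]], fingers=[1, 1, 1, 1, 1, 1, 1, 1, 1, 1, 1, 1])

```text
time: 2.98
tcp_pos: [0.5166, -0.1753, 0.0531]
tcp_rot: [[-0.076, -0.997, -0.004], [-0.997, 0.076, 0.004], [-0.003, 0.004, -1.0]]
wrist_force: [0.9, 0.6, -0.3]
opening: -0.001
```

```bash
cat > wv.py <<'E'
import sys; from h import *
# knob + line position from the wrist camera: save crop
p=np.load("p.npy"); c=camera_info("wrist"); im=read_camera("wrist")
s=manip.sense(); print("tcp",np.round(w2s(s["tcp_pos"],p),1),"F",np.round(s["wrist_force"],2),s["time"])
o=im[:,:,::-1].copy()
for y in (-100,-180): print("tip px",y,np.round(proj(s2w([(58,y,23)],p),c)[0]*1.5))
cv2.imwrite("pics/"+sys.argv[1],cv2.resize(o,None,fx=1.5,fy=1.5,interpolation=cv2.INTER_CUBIC))
import pickle; pickle.dump(c,open("wl.pkl","wb"))
E
python3 wv.py w2.png
```

```text
tcp [  28.2 -161.1   53.1] F [1.06 0.07 0.55] 3.0333
tip px -100 [250. 259.]
tip px -180 [425. 259.]
```

View pics/w2.png

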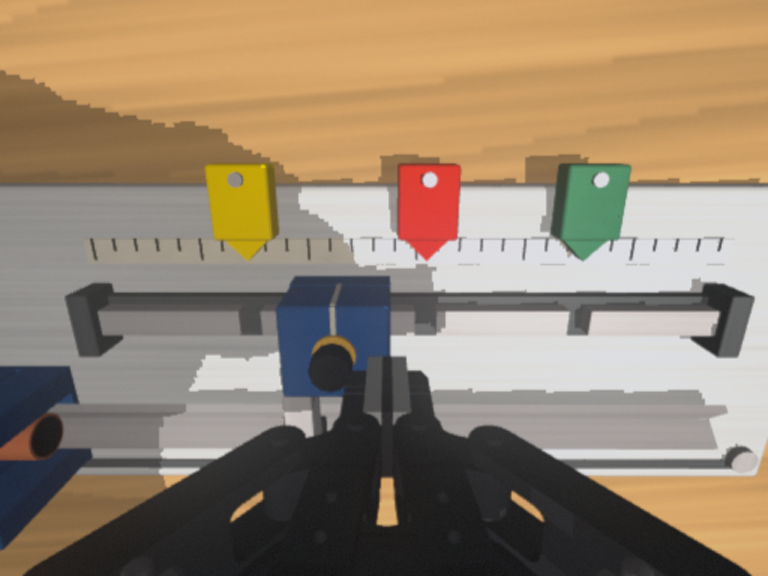

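The tip prediction (250,259) matches the yellow tip seen at (248,261). The stop's index line is at (338,290), and the fingertips touch or nearly touch its right face at (390,360). I'll compute its y.

```bash
cat > pt.py <<'E'
import sys,pickle; from h import *
p=np.load("p.npy"); c=pickle.load(open("wl.pkl","rb"))
for a in sys.argv[1:]:
    u,v,z=map(float,a.split(",")); d=ray((u/1.5,v/1.5),c); t=(z/1e3-c["xyz"][2])/d[2]; print(a,np.round(w2s(c["xyz"]+t*d,p),1))
E
python3 pt.py 339,285,64 333,330,64 331,362,80 390,280,64 390,390,64 278,390,64 248,261,23 250,320,33 365,360,42 408,360,42 45,436,37.6; python3 mv.py 30 -132 53
```

```text
339,285,64 [  58.8 -144.9   64. ]
333,330,64 [  40.7 -141.9   64. ]
331,362,80 [  35.5 -142.8   80. ]
390,280,64 [  60.7 -163.7   64. ]
390,390,64 [  14.4 -163.7   64. ]
278,390,64 [  14.5 -118.7   64. ]
248,261,23 [ 57.2 -98.8  23. ]
250,320,33 [  32.1 -100.1   33. ]
365,360,42 [  16.3 -152.7   42. ]
408,360,42 [  16.3 -171.9   42. ]
45,436,37.6 [-27.1   4.9  37.6]
slide [-0.146 -0.008  0.001] now station [  28.2 -161.1   53.1] t 3.0333
twist z -0.0008 F [1.06 0.07 0.55] open -0.0
```

Here the readings disagree. The stop still reads -142 although the TCP is at -161, where the tips should have pushed it. I'll check the tips' real height from the fixed cameras.

```bash
python3 - <<'E'
from h import *
p=np.load("p.npy"); s=manip.sense(); T=s["tcp_pos"]; tip=T+s["tcp_rot"]@[0,0,0.011]
out=[]
for n,(y0,x0) in {"scene":(190,120),"side":(105,230)}.items():
    c=camera_info(n); im=read_camera(n)[:,:,::-1]; out.append(cv2.resize(im[y0:y0+100,x0:x0+80],(400,500),interpolation=cv2.INTER_CUBIC))
    for k,P in (("tcp",T),("tip",tip),("stopTopMid",s2w([(30,-143,64)],p)[0])): print(n,k,np.round((proj([P],c)[0]-[x0,y0])*5))
o=np.hstack(out); o[:, 400]=0; cv2.imwrite("pics/c3.png",o)
E
```

```text
scene tcp [245. 302.]
scene tip [248. 321.]
scene stopTopMid [275. 265.]
side tcp [213. 172.]
side tip [212. 187.]
side stopTopMid [207. 172.]
```

View pics/c3.png

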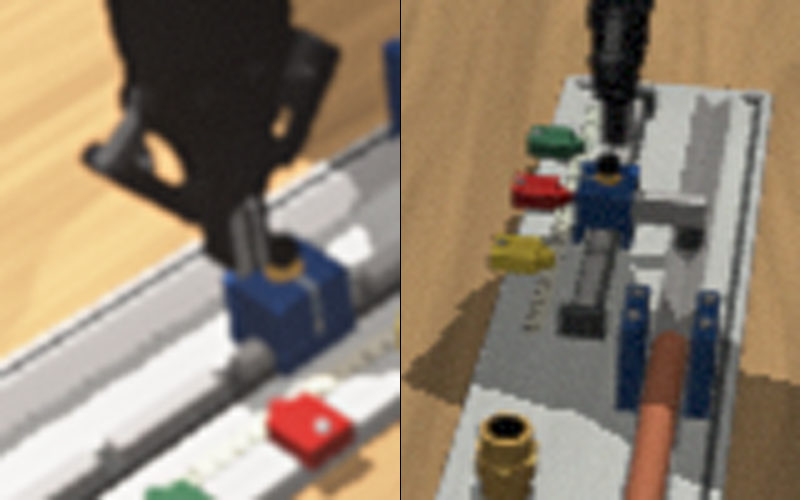

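The scene crop shows the shut pads ending at about (255,273), against a predicted (248,321). The tips stand just above the block rather than behind it, so I'll triangulate the true tip.

```bash
python3 - <<'E'
from h import *
import pickle
p=np.load("p.npy"); c=pickle.load(open("wl.pkl","rb")); s=manip.sense()
X=tri([((171,244.6),camera_info("scene")),((387/1.5,357/1.5),c)]); print("tip station",w2s(X,p),"in tool mm",s["tcp_rot"].T@(X-s["tcp_pos"])*1e3)
print("fingers q",s["opening"],s["wrist_force"],s["q"])
E
```

```text
tip station [  36.95614867 -161.57851918   75.72889453] in tool mm [  0.18974883  -8.6573972  -22.62694806]
fingers q 0.00047584435560811203 [ 0.02168243 -0.22026862 -0.25341858] [-1.88545763e+01  2.12639545e+01 -1.33355684e+01  5.56741479e+01
  1.19167982e-01  1.65538179e+02]
```

Triangulation puts the tips about 22 mm behind the TCP, against the stated 11 mm ahead. I trust the images: the stop wasn't pushed and both views agree. I'll back off and descend in guarded steps.

>>> jog_arm(slide=[[0.1, -0.008, 0], [0.2, -0.008, 0], [0.2, -0.008, 0], [0.2, -0.008, 0.02], [0.2, -0.008, 0.04], [0.2, -0.008, 0.06], [0.2, -0.008, 0.06]], twist=[[0, 0, 0], [0, 0, 0], [0, 0, 0], [0, 0, 0], [0, 0, 0], [0, 0, 0], [0, 0, 0]], fingers=[1, 1, 1, 1, 1, 1, 1])

```text
time: 3.72
tcp_pos: [0.5144, -0.2148, 0.0399]
tcp_rot: [[-0.076, -0.997, -0.005], [-0.997, 0.076, 0.004], [-0.004, 0.006, -1.0]]
wrist_force: [0.2, -0.7, 0.4]
opening: -0.001
```

>>> jog_arm(slide=[[0, 0, 0.015], [0, 0, 0.03], [0, 0, 0.045], [0, 0, 0.045]], twist=[[0, 0, 0], [0, 0, 0], [0, 0, 0], [0, 0, 0]], fingers=[1, 1, 1, 1])

```text
time: 4.05
tcp_pos: [0.514, -0.2144, 0.0302]
tcp_rot: [[-0.076, -0.997, -0.006], [-0.997, 0.076, 0.005], [-0.004, 0.007, -1.0]]
wrist_force: [-0.1, 0.7, -0.1]
opening: 0.003
```

There's no contact at TCP z 30, where the stated tip would be inside the rail, so the offset is confirmed. I'll go 6 mm lower and push.

>>> jog_arm(slide=[[0, 0, 0.015], [0, 0, 0.03], [0, 0, 0.03]], twist=[[0, 0, 0], [0, 0, 0], [0, 0, 0]], fingers=[1, 1, 1])

```text
time: 4.3
tcp_pos: [0.5137, -0.2143, 0.0236]
tcp_rot: [[-0.076, -0.997, -0.007], [-0.997, 0.076, 0.005], [-0.004, 0.007, -1.0]]
wrist_force: [0.5, -0.7, -0.1]
opening: 0.002
```

>>> jog_arm(slide=[[-0.02, 0, 0], [-0.04, 0, 0], [-0.06, 0, 0], [-0.08, 0, 0], [-0.1, 0, 0], [-0.12, 0, 0], [-0.14, 0, 0], [-0.16, 0, 0], [-0.17, 0, 0], [-0.18, 0, 0], [-0.19, 0, 0], [-0.2, 0, 0]], twist=[[0, 0, 0], [0, 0, 0], [0, 0, 0], [0, 0, 0], [0, 0, 0], [0, 0, 0], [0, 0, 0], [0, 0, 0], [0, 0, 0], [0, 0, 0], [0, 0, 0], [0, 0, 0]], fingers=[1, 1, 1, 1, 1, 1, 1, 1, 1, 1, 1, 1])

```text
time: 5.3
tcp_pos: [0.5167, -0.1745, 0.0238]
tcp_rot: [[-0.076, -0.997, -0.007], [-0.997, 0.076, 0.005], [-0.004, 0.007, -1.0]]
wrist_force: [0.5, -4.9, 0.9]
opening: -0.001
```

```bash
python3 wv.py w4.png
```

```text
tcp [  28.2 -159.5   23.8] F [ 0.96  0.3  -0.31] 5.35
tip px -100 [231. 278.]
tip px -180 [433. 278.]
```

View pics/w4.png

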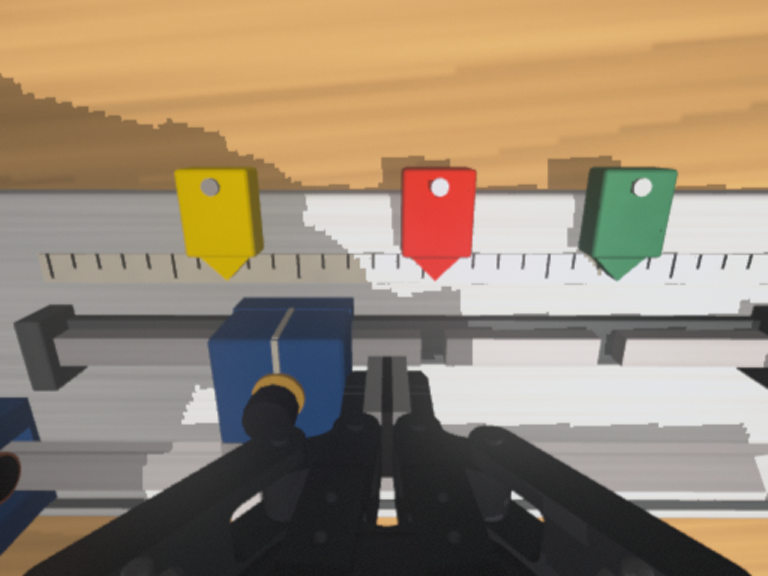

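The stop is now moving: pushed with 4.9 N, its block edge at (352,340) sits against the fingers' wider part at (348,400). The index line on the top edge is at (275,342).

```bash
python3 pt.py 275,342,64 275,368,64 272,412,80 352,342,64 211,342,64 228,279,23 432,345,33; python3 mv.py 30 -150 23.5
```

```text
275,342,64 [  49.8 -126.6   64. ]
275,368,64 [  40.6 -125.8   64. ]
272,412,80 [  35.  -128.3   80. ]
352,342,64 [  49.7 -150.8   64. ]
211,342,64 [  49.8 -106.4   64. ]
228,279,23 [ 57.7 -98.8  23. ]
432,345,33 [  33.6 -179.3   33. ]
slide [-0.047 -0.009  0.002] now station [  28.2 -159.5   23.8] t 5.35
twist z -0.0006 F [ 0.96  0.3  -0.31] open 0.0
```

The stop is at ≈ -128, so about 27–28 mm remain. I'll go 21 mm, then creep.

>>> jog_arm(slide=[[-0.015, 0, 0], [-0.03, 0, 0], [-0.045, 0, 0], [-0.06, 0, 0], [-0.075, 0, 0], [-0.085, 0, 0], [-0.095, 0, 0], [-0.105, 0, 0], [-0.105, 0, 0]], twist=[[0, 0, 0], [0, 0, 0], [0, 0, 0], [0, 0, 0], [0, 0, 0], [0, 0, 0], [0, 0, 0], [0, 0, 0], [0, 0, 0]], fingers=[1, 1, 1, 1, 1, 1, 1, 1, 1])

```text
time: 6.1
tcp_pos: [0.5183, -0.152, 0.0239]
tcp_rot: [[-0.075, -0.997, -0.007], [-0.997, 0.075, 0.007], [-0.006, 0.007, -1.0]]
wrist_force: [-0.2, -0.6, -0.3]
opening: -0.0
```

>>> jog_arm(slide=[[-0.005, 0, 0], [-0.01, 0, 0]], twist=[[0, 0, 0], [0, 0, 0]], fingers=[1, 1])

```text
time: 6.27
tcp_pos: [0.5184, -0.1495, 0.0238]
tcp_rot: [[-0.075, -0.997, -0.007], [-0.997, 0.075, 0.007], [-0.007, 0.008, -1.0]]
wrist_force: [-0.3, -0.4, -0.0]
opening: -0.002
```

>>> jog_arm(slide=[[-0.005, 0, 0], [-0.01, 0, 0]], twist=[[0, 0, 0], [0, 0, 0]], fingers=[1, 1])

```text
time: 6.43
tcp_pos: [0.5185, -0.1476, 0.0239]
tcp_rot: [[-0.075, -0.997, -0.007], [-0.997, 0.075, 0.007], [-0.006, 0.008, -1.0]]
wrist_force: [-0.0, -4.3, -0.8]
opening: -0.005
```

```bash
python3 wv.py w5.png; python3 - <<'E'
import cv2; a=cv2.imread("pics/w5.png"); print(a.shape); cv2.imwrite("pics/w5c.png",cv2.resize(a[230:480,150:450],(720,600),interpolation=cv2.INTER_CUBIC))
E
```

```text
tcp [  28.  -133.1   23.9] F [ 0.22 -1.25 -0.48] 6.4833
tip px -100 [299. 277.]
tip px -180 [501. 277.]
(576, 768, 3)
```

View pics/w5c.png

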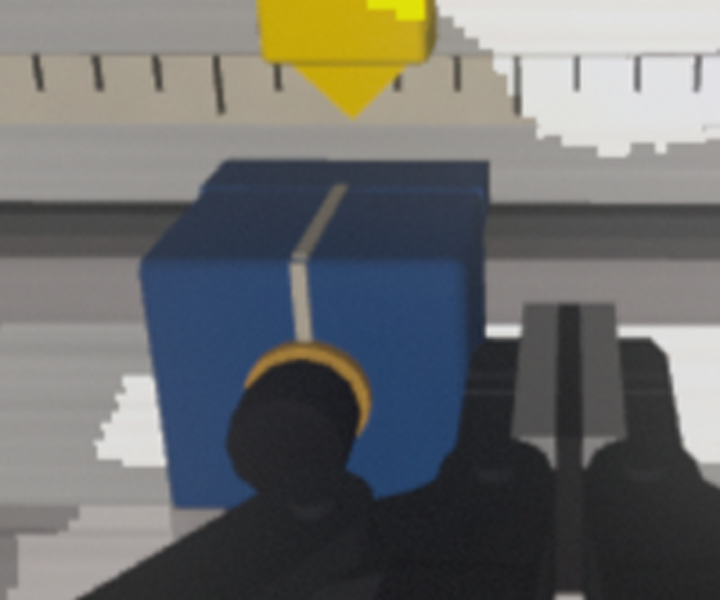

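The index line is at (274,339) and the yellow tip at (297,279) in full-picture pixels. The force fell away, then rose to 4.3 N.

```bash
python3 pt.py 274.2,339.2,64 276,370,64 273,405,80 273,405,78 209.6,339,64 343,339,64 297,279,23; python3 mv.py 30 -150 24
```

```text
274.2,339.2,64 [ 50.4 -99.5  64. ]
276,370,64 [ 39.5 -99.2  64. ]
273,405,80 [  37.  -101.9   80. ]
273,405,78 [  35.7 -101.3   78. ]
209.6,339,64 [ 50.5 -79.2  64. ]
343,339,64 [  50.5 -121.1   64. ]
297,279,23 [ 57.3 -99.1  23. ]
slide [ 0.084 -0.01  -0.001] now station [  28.  -133.1   23.9] t 6.4833
twist z -0.0003 F [ 0.22 -1.25 -0.48] open 0.0
```

The stop is within about 0.5 mm of the tag tip and the knob has dropped. I'll retreat, rise and travel to the feed end.

>>> jog_arm(slide=[[0.03, 0, 0], [0.07, 0, 0], [0.07, 0, 0], [0.07, 0, -0.2], [0.07, 0, -0.4], [0.07, 0, -0.6], [0.07, 0, -0.7], [0.07, 0, -0.7]], twist=[[0, 0, 0], [0, 0, 0], [0, 0, 0], [0, 0, 0], [0, 0, 0], [0, 0, 0], [0, 0, 0], [0, 0, 0]], fingers=[1, 1, 1, 1, 1, 1, 1, 1])

```text
time: 7.15
tcp_pos: [0.5209, -0.1636, 0.169]
tcp_rot: [[-0.075, -0.997, 0.001], [-0.997, 0.075, 0.005], [-0.005, -0.0, -1.0]]
wrist_force: [0.7, 0.5, -0.6]
opening: -0.002
```

>>> jog_arm(slide=[[-0.2, 0.05, 0], [-0.4, 0.1, 0], [-0.6, 0.15, 0], [-0.8, 0.2, 0], [-1, 0.25, 0], [-1, 0.28, 0], [-1, 0.28, 0]], twist=[[0, 0, 0], [0, 0, 0], [0, 0, 0], [0, 0, 0], [0, 0, 0], [0, 0, 0], [0, 0, 0]], fingers=[1, 1, 1, 1, 1, 1, 1])

```text
time: 7.73
tcp_pos: [0.4782, 0.0013, 0.1698]
tcp_rot: [[-0.022, -1.0, -0.001], [-0.999, 0.022, 0.037], [-0.037, 0.001, -0.999]]
wrist_force: [-0.1, -0.2, -0.1]
opening: 0.006
```

>>> jog_arm(slide=[[-0.2, 0, 0], [-0.4, 0, 0], [-0.6, 0, 0], [-0.8, 0, 0], [-1, 0, 0], [-1, 0, 0], [-1, 0, 0]], twist=[[0, 0, 0], [0, 0, 0], [0, 0, 0], [0, 0, 0], [0, 0, 0], [0, 0, 0], [0, 0, 0]], fingers=[1, 1, 1, 1, 1, 1, 1])

```text
time: 8.32
tcp_pos: [0.4858, 0.0404, 0.1761]
tcp_rot: [[0.035, -0.999, -0.005], [-0.997, -0.036, 0.071], [-0.071, 0.002, -0.997]]
wrist_force: [0.5, -1.1, 0.7]
opening: -0.001
```

```bash
python3 mv.py -28 345 120
```

```text
slide [-1.438 -0.114  0.383] now station [-18.5  51.9 176.1] t 8.3167
twist z 0.0348 F [ 0.45 -1.06  0.66] open -0.0
```

The last joint reached its limit: the tool lagged and tilted 4°. I'll turn the tool so its x lies along station +x and push along tool y. First I'll check clearances to the offcut and coupling.

```bash
cat > mv2.py <<'E'
import sys; from h import *
from scipy.spatial.transform import Rotation as Ro
p=np.load("p.npy"); s=manip.sense(); t=s2w([[float(a) for a in sys.argv[1:4]]],p)[0]
c,n=np.cos(p[2]),np.sin(p[2]); Rt=np.array([[c,n,0],[n,-c,0],[0,0,-1.]]); R=s["tcp_rot"]
print("slide",np.round(R.T@(t-s["tcp_pos"])/0.2,3),"twist",np.round(Ro.from_matrix(R.T@Rt).as_rotvec()/np.pi,4),"station",np.round(w2s(s["tcp_pos"],p),1),"F",np.round(s["wrist_force"],1),"t",s["time"],"q",np.round(s["q"]))
E
python3 mv2.py -28 150 180
python3 - <<'E'
from h import *
p=np.load("p.npy"); c=camera_info("side")
for n,(u,v) in {"offcut":(65,452),"coupling":(117,333),"feed":(193,490)}.items():
    d=ray((220+u/3.75,115+v/3.75),c); z=.0376 if n=="feed" else .018; t=(z-c["xyz"][2])/d[2]; print(n,w2s(c["xyz"]+t*d,p))
E
```

```text
slide [-0.493 -0.006  0.015] twist [-0.0159  0.019  -0.4649] station [-18.5  51.9 176.1] F [ 0.5 -1.1  0.7] t 8.3167 q [  2.  11.  -9.  70.   4. 180.]
offcut [ 64.48366127 268.67159985  18.        ]
coupling [ 50.33454005 139.66782603  18.        ]
feed [-27.21068452 307.62596322  37.6       ]
```

Clear: the offcut is 92 mm off the axis. Now I'll turn.

>>> jog_arm(slide=[[-0.05, 0, 0], [-0.1, 0, 0], [-0.15, 0, 0], [-0.2, 0, 0], [-0.25, 0, 0], [-0.3, 0, 0], [-0.35, 0, 0], [-0.4, 0, 0], [-0.45, 0, 0], [-0.49, 0, 0], [-0.49, 0, 0], [-0.49, 0, 0]], twist=[[-0.016, 0.019, -0.465], [-0.016, 0.019, -0.465], [-0.016, 0.019, -0.465], [-0.016, 0.019, -0.465], [-0.016, 0.019, -0.465], [-0.016, 0.019, -0.465], [-0.016, 0.019, -0.465], [-0.016, 0.019, -0.465], [-0.016, 0.019, -0.465], [-0.016, 0.019, -0.465], [-0.016, 0.019, -0.465], [-0.016, 0.019, -0.465]], fingers=[1, 1, 1, 1, 1, 1, 1, 1, 1, 1, 1, 1])

```text
time: 9.32
tcp_pos: [0.4824, 0.1383, 0.183]
tcp_rot: [[0.998, -0.067, -0.0], [-0.067, -0.998, -0.001], [-0.0, 0.001, -1.0]]
wrist_force: [0.6, -0.6, 0.1]
opening: -0.0
```

```bash
python3 mv2.py -28 343 176
```

```text
slide [ 0.013 -0.969  0.034] twist [0.0002 0.     0.0023] station [-29.1 149.3 183. ] F [ 0.6 -0.6  0.1] t 9.3167 q [ 16.  12.  -6.  72.  -0. 110.]
```

>>> jog_arm(slide=[[0.01, -0.2, 0], [0.01, -0.4, 0], [0.01, -0.6, 0], [0.01, -0.8, 0], [0.013, -0.97, 0], [0.013, -0.97, 0], [0.013, -0.97, 0]], twist=[[0, 0, 0.002], [0, 0, 0.002], [0, 0, 0.002], [0, 0, 0.002], [0, 0, 0.002], [0, 0, 0.002], [0, 0, 0.002]], fingers=[1, 1, 1, 1, 1, 1, 1])

```text
time: 9.9
tcp_pos: [0.4978, 0.3331, 0.1821]
tcp_rot: [[0.997, -0.071, -0.001], [-0.071, -0.997, -0.001], [-0.001, 0.001, -1.0]]
wrist_force: [-1.1, -1.0, -0.8]
opening: 0.004
```

```bash
python3 wv.py w6.png; python3 mv2.py -28 343 40; python3 - <<'E'
from h import *
import pickle; c=pickle.load(open("wl.pkl","rb")); p=np.load("p.npy")
for q in [(-28,308,37.6),(-28,345,32.5),(-28,8,37.6),(-70,370,18),(90,370,18)]: print(q,np.round(proj(s2w([q],p),c)*1.5))
E
```

```text
tcp [-28.1 343.4 182.3] F [-0.09 -1.15 -0.6 ] 9.95
tip px -100 [467. 657.]
tip px -180 [462. 706.]
slide [0.001 0.001 0.712] twist [0.0006 0.0002 0.0006] station [-28.1 343.4 182.3] F [-0.1 -1.1 -0.6] t 9.95 q [ 34.  21.   7.  76.  -0. 128.]
(-28, 308, 37.6) [[387. 305.]]
(-28, 345, 32.5) [[388. 255.]]
(-28, 8, 37.6) [[386. 597.]]
(-70, 370, 18) [[331. 218.]]
(90, 370, 18) [[546. 218.]]
```

View pics/w6.png

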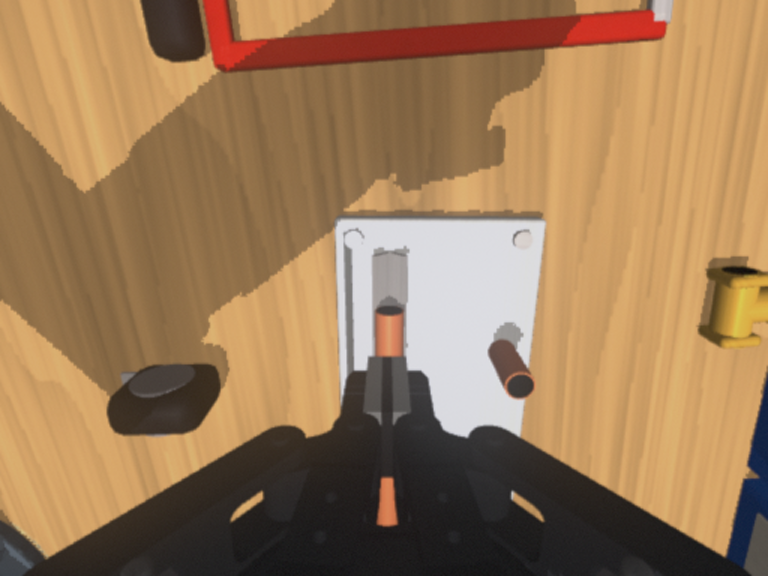

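The feed end is at about (389,312), so y ≈ 305, and the axis is in line with the fingers. Descending.

>>> jog_arm(slide=[[0, 0, 0.2], [0, 0, 0.4], [0, 0, 0.6], [0, 0, 0.72], [0, 0, 0.76], [0, 0, 0.76]], twist=[[0, 0, 0], [0, 0, 0], [0, 0, 0], [0, 0, 0], [0, 0, 0], [0, 0, 0]], fingers=[1, 1, 1, 1, 1, 1])

```text
time: 10.45
tcp_pos: [0.4966, 0.3294, 0.0288]
tcp_rot: [[0.997, -0.074, -0.004], [-0.074, -0.997, -0.004], [-0.004, 0.004, -1.0]]
wrist_force: [-0.1, 0.2, 0.0]
opening: -0.002
```

>>> jog_arm(slide=[[0, 0, 0.015], [0, 0, 0.03], [0, 0, 0.045], [0, 0, 0.045]], twist=[[0, 0, 0], [0, 0, 0], [0, 0, 0], [0, 0, 0]], fingers=[1, 1, 1, 1])

```text
time: 10.78
tcp_pos: [0.4971, 0.3295, 0.0205]
tcp_rot: [[0.997, -0.074, -0.003], [-0.074, -0.997, -0.003], [-0.002, 0.003, -1.0]]
wrist_force: [-0.1, -0.2, 0.0]
opening: 0.001
```

>>> jog_arm(slide=[[0, 0, 0.01], [0, 0, 0.02], [0, 0, 0.02]], twist=[[0, 0, 0], [0, 0, 0], [0, 0, 0]], fingers=[1, 1, 1])

```text
time: 11.03
tcp_pos: [0.4971, 0.3297, 0.0165]
tcp_rot: [[0.997, -0.074, -0.003], [-0.074, -0.997, -0.003], [-0.002, 0.003, -1.0]]
wrist_force: [-0.1, 0.6, 0.4]
opening: -0.002
```

```bash
python3 mv2.py -28 320 17; python3 - <<'E'
from h import *
p=np.load("p.npy"); s=manip.sense(); c=camera_info("side"); im=read_camera("side")[:,:,::-1]
x0,y0=235,190; cv2.imwrite("pics/c7.png",cv2.resize(im[y0:y0+80,x0:x0+80],(600,600),interpolation=cv2.INTER_CUBIC))
for q in [(-28,354,40),(-28,354,32.5),(-28,305,37.6),(-28,345,32.5)]: print(q,np.round((proj(s2w([q],p),c)-[x0,y0])*7.5))
E
```

```text
slide [ 0.003  0.106 -0.002] twist [0.001  0.0007 0.0001] station [-28.6 341.2  16.5] F [-0.1  0.6  0.4] t 11.0333 q [ 34.  28.  -9.  54.  -0. 128.]
(-28, 354, 40) [[258. 522.]]
(-28, 354, 32.5) [[257. 538.]]
(-28, 305, 37.6) [[277. 412.]]
(-28, 345, 32.5) [[261. 516.]]
```

View pics/c7.png

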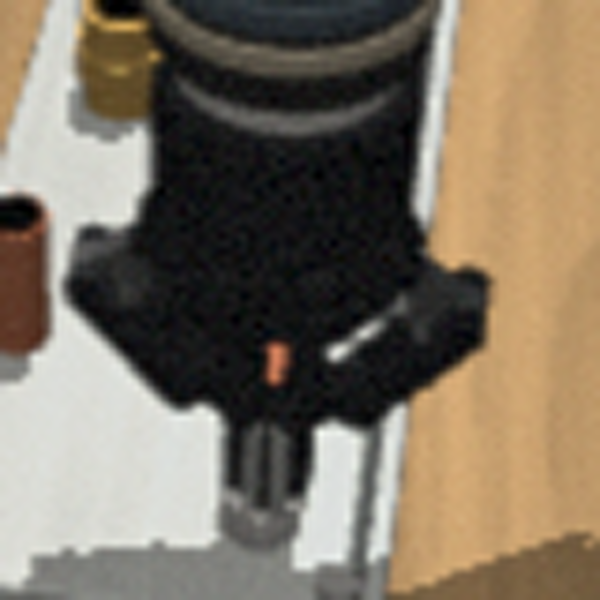

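The pads' ends at about (262,503) look several mm above z 40, near the pipe's top. I'll go lower in guarded steps.

>>> jog_arm(slide=[[0, 0, 0.01], [0, 0, 0.015], [0, 0, 0.015]], twist=[[0, 0, 0], [0, 0, 0], [0, 0, 0]], fingers=[1, 1, 1])

```text
time: 11.33
tcp_pos: [0.4969, 0.3295, 0.0132]
tcp_rot: [[0.997, -0.074, -0.003], [-0.074, -0.997, -0.003], [-0.003, 0.004, -1.0]]
wrist_force: [1.1, 0.0, 0.8]
opening: -0.0
```

>>> jog_arm(slide=[[0, 0, 0.005], [0, 0, 0.01], [0, 0, 0.01]], twist=[[0, 0, 0], [0, 0, 0], [0, 0, 0]], fingers=[1, 1, 1])

```text
time: 11.58
tcp_pos: [0.4967, 0.3294, 0.011]
tcp_rot: [[0.997, -0.074, -0.003], [-0.074, -0.997, -0.004], [-0.003, 0.004, -1.0]]
wrist_force: [0.5, -0.2, 0.2]
opening: 0.001
```

>>> jog_arm(slide=[[0, 0, 0.005], [0, 0, 0.01], [0, 0, 0.01]], twist=[[0, 0, 0], [0, 0, 0], [0, 0, 0]], fingers=[1, 1, 1])

```text
time: 11.83
tcp_pos: [0.4966, 0.3293, 0.0087]
tcp_rot: [[0.997, -0.074, -0.004], [-0.074, -0.997, -0.004], [-0.003, 0.004, -1.0]]
wrist_force: [-0.3, 0.1, 0.2]
opening: 0.002
```

No contact, so the tips are still above the trough edges and below the pipe's top. Pushing the pipe along -y (tool +y).

>>> jog_arm(slide=[[0, 0.03, 0], [0, 0.06, 0], [0, 0.09, 0], [0, 0.11, 0], [0, 0.13, 0], [0, 0.15, 0], [0, 0.17, 0], [0, 0.19, 0], [0, 0.21, 0], [0, 0.23, 0], [0, 0.25, 0], [0, 0.25, 0]], twist=[[0, 0, 0], [0, 0, 0], [0, 0, 0], [0, 0, 0], [0, 0, 0], [0, 0, 0], [0, 0, 0], [0, 0, 0], [0, 0, 0], [0, 0, 0], [0, 0, 0], [0, 0, 0]], fingers=[1, 1, 1, 1, 1, 1, 1, 1, 1, 1, 1, 1])

```text
time: 12.83
tcp_pos: [0.4929, 0.2786, 0.009]
tcp_rot: [[0.997, -0.074, -0.004], [-0.074, -0.997, -0.004], [-0.003, 0.005, -1.0]]
wrist_force: [-0.4, 0.1, -0.3]
opening: -0.0
```

```bash
python3 mv2.py -28 235 9; python3 - <<'E'
from h import *
p=np.load("p.npy")
# pipe stop end / orange extent along axis in the scene view, before vs now
c=camera_info("scene"); im=read_camera("scene"); cv2.imwrite("pics/s8.png",im[:,:,::-1])
hsv=cv2.cvtColor(im,cv2.COLOR_RGB2HSV)
h0=cv2.cvtColor(cv2.imread("pics/scene0.png"),cv2.COLOR_BGR2HSV)
for n,h in (("before",h0),("now",hsv)):
    r=[]
    for y in range(-110,60,4):
        u,v=np.round(proj(s2w([(-28,y,48)],p),c)[0]).astype(int); r.append((y,tuple(int(a) for a in h[v,u])))
    print(n,[ (y,a[0],a[1]) for y,a in r if a[0]<15 and a[1]>100])
E
```

```text
slide [0.005 0.275 0.001] twist [ 0.0015  0.0011 -0.    ] station [-29.1 290.    9. ] F [-0.4  0.1 -0.3] t 12.8333 q [ 30.  25. -14.  51.  -0. 124.]
before [(6, 7, 130), (10, 9, 145), (14, 6, 126)]
now [(-18, 8, 106), (-14, 7, 130), (-10, 6, 127), (-6, 7, 138), (-2, 9, 145), (2, 7, 139), (6, 7, 133), (10, 9, 145), (14, 6, 125)]
```

The pipe moved with the fingers: its end is now at ≈ -19, with about 57 mm to go. I'll do 46 mm, then creep.

>>> jog_arm(slide=[[0.005, 0.02, 0], [0.005, 0.04, 0], [0.005, 0.06, 0], [0.005, 0.08, 0], [0.005, 0.1, 0], [0.005, 0.12, 0], [0.005, 0.14, 0], [0.005, 0.16, 0], [0.005, 0.18, 0], [0.005, 0.2, 0], [0.005, 0.22, 0], [0.005, 0.23, 0]], twist=[[0, 0, 0], [0, 0, 0], [0, 0, 0], [0, 0, 0], [0, 0, 0], [0, 0, 0], [0, 0, 0], [0, 0, 0], [0, 0, 0], [0, 0, 0], [0, 0, 0], [0, 0, 0]], fingers=[1, 1, 1, 1, 1, 1, 1, 1, 1, 1, 1, 1])

```text
time: 13.88
tcp_pos: [0.4906, 0.2324, 0.0092]
tcp_rot: [[0.997, -0.074, -0.003], [-0.074, -0.997, -0.004], [-0.003, 0.005, -1.0]]
wrist_force: [-0.2, 1.0, -0.7]
opening: 0.001
```

>>> jog_arm(slide=[[0, 0.008, 0], [0, 0.016, 0], [0, 0.024, 0], [0, 0.032, 0]], twist=[[0, 0, 0], [0, 0, 0], [0, 0, 0], [0, 0, 0]], fingers=[1, 1, 1, 1])

```text
time: 14.22
tcp_pos: [0.4901, 0.226, 0.0093]
tcp_rot: [[0.997, -0.074, -0.003], [-0.074, -0.997, -0.004], [-0.003, 0.005, -1.0]]
wrist_force: [0.4, 0.5, -0.5]
opening: 0.001
```

```bash
python3 mv2.py -28 233 9
```

```text
slide [-0.     0.021  0.001] twist [ 0.0014  0.001  -0.0001] station [-27.9 237.3   9.3] F [ 0.4  0.5 -0.5] t 14.2167 q [ 25.  23. -18.  49.  -0. 119.]
```

>>> jog_arm(slide=[[0, 0.005, 0], [0, 0.01, 0]], twist=[[0, 0, 0], [0, 0, 0]], fingers=[1, 1])

```text
time: 14.38
tcp_pos: [0.4901, 0.2244, 0.0093]
tcp_rot: [[0.997, -0.074, -0.003], [-0.074, -0.997, -0.003], [-0.003, 0.003, -1.0]]
wrist_force: [-0.8, 5.1, -1.2]
opening: 0.003
```

```bash
cat > gap.py <<'E'
import sys; from h import *
p=np.load("p.npy"); s=manip.sense(); print("tcp",np.round(w2s(s["tcp_pos"],p),1),"F",np.round(s["wrist_force"],1),s["time"])
c=camera_info("scene"); ims=np.mean([read_camera("scene").astype(float) for _ in range(3)],0).astype(np.uint8)
print("t",manip.sense()["time"],"F",np.round(manip.sense()["wrist_force"],1))
x0,y0=140,195; cv2.imwrite("pics/"+sys.argv[1],cv2.resize(ims[y0:y0+60,x0:x0+80,::-1],(800,600),interpolation=cv2.INTER_CUBIC))
hsv=cv2.cvtColor(ims,cv2.COLOR_RGB2HSV).astype(np.float32)
pr=[]
for y in np.arange(-90,-30,1.0):
    u,v=proj(s2w([(-28,y,47)],p),c)[0]; a=cv2.remap(ims,np.float32([[u]]),np.float32([[v]]),cv2.INTER_LINEAR)[0,0].astype(int); pr.append((int(y),int(a[0]-a[2])))
print(pr)
E
python3 gap.py g1.png
```

```text
tcp [-27.8 235.8   9.3] F [-0.8  5.1 -1.2] 14.3833
t 14.5333 F [0.  3.9 0. ]
[(-90, 10), (-89, 9), (-88, 9), (-87, 9), (-86, 10), (-85, 10), (-84, 10), (-83, 10), (-82, 11), (-81, 11), (-80, 11), (-79, 11), (-78, 11), (-77, 11), (-76, 11), (-75, 10), (-74, 10), (-73, 9), (-72, 10), (-71, 11), (-70, 14), (-69, 17), (-68, 25), (-67, 34), (-66, 44), (-65, 58), (-64, 71), (-63, 87), (-62, 95), (-61, 97), (-60, 99), (-59, 99), (-58, 99), (-57, 99), (-56, 99), (-55, 100), (-54, 102), (-53, 103), (-52, 105), (-51, 105), (-50, 104), (-49, 101), (-48, 99), (-47, 96), (-46, 92), (-45, 89), (-44, 85), (-43, 81), (-42, 79), (-41, 81), (-40, 85), (-39, 89), (-38, 92), (-37, 96), (-36, 99), (-35, 100), (-34, 101), (-33, 99), (-32, 97), (-31, 97)]
```

The force rose to 5 N and held 3.9 N at rest, well above the 1–2 N needed to slide, so it looks butted. One more 0.6 mm push will test this.

>>> jog_arm(slide=[[0, 0.003, 0], [0, 0.003, 0], [0, 0.003, 0]], twist=[[0, 0, 0], [0, 0, 0], [0, 0, 0]], fingers=[1, 1, 1])

```text
time: 14.78
tcp_pos: [0.4902, 0.2241, 0.0095]
tcp_rot: [[0.997, -0.074, -0.003], [-0.074, -0.997, -0.003], [-0.003, 0.003, -1.0]]
wrist_force: [0.5, 4.5, -1.2]
opening: 0.001
```

```bash
python3 mv2.py -28 236 9
```

```text
slide [-0.002 -0.003  0.002] twist [0.001  0.0008 0.0001] station [-27.7 235.5   9.5] F [ 0.5  4.5 -1.2] t 14.7833 q [ 25.  23. -18.  49.  -0. 119.]
```

Butted: the force holds at about 4.5 N with no advance. I'll back off, rise, and use my last picture to verify.

>>> jog_arm(slide=[[0, -0.02, 0], [0, -0.06, 0], [0, -0.1, 0], [0, -0.1, -0.2], [0, -0.1, -0.4], [0, -0.1, -0.6], [0, -0.1, -0.8], [0, -0.1, -0.8], [0, -0.1, -0.8]], twist=[[0, 0, 0], [0, 0, 0], [0, 0, 0], [0, 0, 0], [0, 0, 0], [0, 0, 0], [0, 0, 0], [0, 0, 0], [0, 0, 0]], fingers=[1, 1, 1, 1, 1, 1, 1, 1, 1])

```text
time: 15.53
tcp_pos: [0.4936, 0.2457, 0.1719]
tcp_rot: [[0.997, -0.073, 0.002], [-0.073, -0.997, -0.001], [0.002, 0.001, -1.0]]
wrist_force: [-0.1, 0.1, -0.5]
opening: 0.001
```

```bash
python3 mv2.py -28 0 170
```

```text
slide [-0.011  1.286  0.011] twist [ 0.0003 -0.0006  0.0002] station [-25.9 257.3 171.9] F [-0.1  0.1 -0.5] t 15.5333 q [ 27.  17.  -1.  72.  -0. 121.]
```

>>> jog_arm(slide=[[0, 0.2, 0], [0, 0.4, 0], [0, 0.6, 0], [0, 0.8, 0], [0, 1, 0], [0, 1, 0], [0, 1, 0]], twist=[[0, 0, 0], [0, 0, 0], [0, 0, 0], [0, 0, 0], [0, 0, 0], [0, 0, 0], [0, 0, 0]], fingers=[1, 1, 1, 1, 1, 1, 1])

```text
time: 16.12
tcp_pos: [0.4781, 0.0445, 0.1711]
tcp_rot: [[0.997, -0.077, -0.0], [-0.077, -0.997, -0.002], [-0.0, 0.002, -1.0]]
wrist_force: [-0.2, 0.7, 0.7]
opening: 0.003
```

>>> jog_arm(slide=[[0, 0.2, 0], [0, 0.4, 0], [0, 0.6, 0], [0, 0.8, 0], [0, 1, 0], [0, 1, 0], [0, 1, 0], [0, 1, 0]], twist=[[0, 0, 0], [0, 0, 0], [0, 0, 0], [0, 0, 0], [0, 0, 0], [0, 0, 0], [0, 0, 0], [0, 0, 0]], fingers=[1, 1, 1, 1, 1, 1, 1, 1])

```text
time: 16.78
tcp_pos: [0.4627, -0.1537, 0.1706]
tcp_rot: [[0.997, -0.077, -0.002], [-0.077, -0.997, -0.001], [-0.002, 0.001, -1.0]]
wrist_force: [-0.2, 0.7, -0.1]
opening: 0.004
```

```bash
python3 mv2.py -28 -140 170; python3 - <<'E'
from h import *
import pickle
p=np.load("p.npy"); c=camera_info("wrist"); im=read_camera("wrist"); pickle.dump(c,open("wl.pkl","wb"))
pp=[proj(s2w([q],p),c)[0] for q in [(-28,-76,48.6),(30,-100,64),(58,-100,23)]]; print(np.round(pp))
a=np.array(pp).mean(0); x0=int(np.clip(a[0]-66,0,380)); y0=int(np.clip(a[1]-50,0,284)); print(x0,y0)
cv2.imwrite("pics/f.png",cv2.resize(im[y0:y0+100,x0:x0+132,::-1],(792,600),interpolation=cv2.INTER_CUBIC))
E
```

```text
slide [-0.004 -0.017  0.003] twist [ 0.0002  0.0006 -0.001 ] station [ -27.2 -143.4  170.6] F [-0.2  0.7 -0.1] t 16.7833 q [-18.  11. -10.  70.  -0.  76.]
[[257. 108.]
 [321. 136.]
 [340. 130.]]
239 74
```

View pics/f.png

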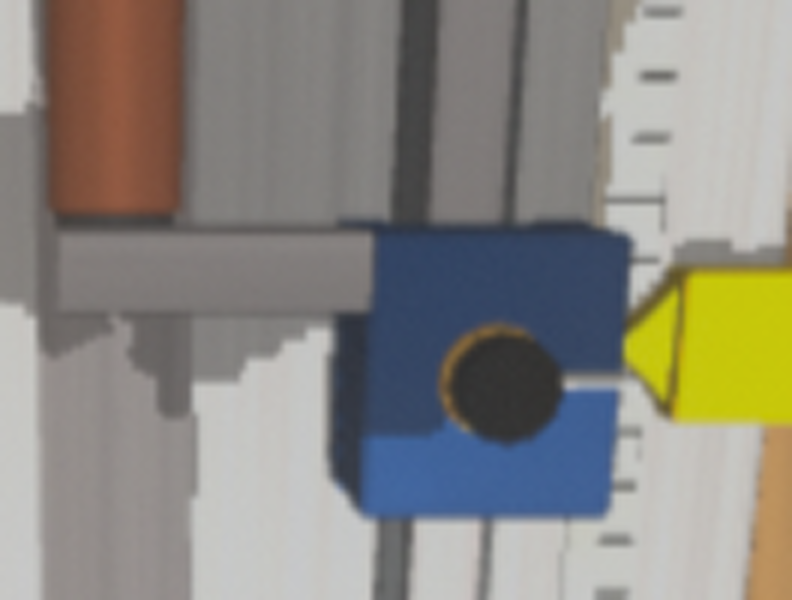

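The pipe end is at (115,213) and the dark pad strip ends by about (115,226) against the arm. The index line is at (595,381) and the tag tip at (622,345). I'll convert these.

```bash
python3 - <<'E' > a; 
for u,v,z in [(595,381,64),(622,345,23),(115,213,48.6),(200,230,64),(480,231,64),(480,517,64),(505,385,78)]: print(f"{(239+u/6)*1.5:.1f},{(74+v/6)*1.5:.1f},{z}",end=" ")
E
python3 pt.py $(cat a); python3 gap.py g2.png | tail -1 | cut -c1-700
```

```text
507.2,206.2,64 [  46.2 -101.6   64. ]
514.0,197.2,23 [  61.3 -101.1   23. ]
387.2,164.2,48.6 [-27.1 -77.3  48.6]
408.5,168.5,64 [-14.4 -79.1  64. ]
478.5,168.8,64 [ 27.3 -79.4  64. ]
478.5,240.3,64 [  29.9 -122.7   64. ]
484.8,207.3,78 [  29.5 -100.2   78. ]
[(-90, 10), (-89, 8), (-88, 7), (-87, 7), (-86, 8), (-85, 8), (-84, 8), (-83, 8), (-82, 8), (-81, 9), (-80, 9), (-79, 9), (-78, 9), (-77, 9), (-76, 8), (-75, 8), (-74, 8), (-73, 7), (-72, 9), (-71, 11), (-70, 15), (-69, 20), (-68, 25), (-67, 33), (-66, 39), (-65, 47), (-64, 54), (-63, 61), (-62, 65), (-61, 69), (-60, 70), (-59, 69), (-58, 68), (-57, 67), (-56, 65), (-55, 68), (-54, 68), (-53, 67), (-52, 68), (-51, 71), (-50, 71), (-49, 69), (-48, 66), (-47, 62), (-46, 58), (-45, 57), (-44, 55), (-43, 52), (-42, 50), (-41, 53), (-40, 58), (-39, 62), (-38, 65), (-37, 68), (-36, 69), (-35, 70), (-34, 71), (-33, 70), (-32, 69), (-31, 69)]
```

The stop is within 0.5 mm of the tag. The pipe end at -77.3 sits right on the pad at about -77.3, and the arm is clear at z 0.17. Handing in.

```bash
python3 -c "
from workcell import manip
print(manip.sense()['qvel'].round(2)); print(manip.finish_job())"
```

```text
[-0.29 -0.14 -0.01  0.05 -0.1  -0.16]
the job is handed in; nothing more can be done
None
```

I pushed the blue stop about 43 mm towards +y into the yellow-tag notch (station y -100). I then pushed the pipe about 80 mm through the saw guide until it butted on the pad, and handed the job in at about 17 s with the arm clear above everything.

**Last checks:**
- **Stop:** in the last wrist view its index line measured -101.6 mm and the yellow tip -101.1 mm. I could not read the plunger joint directly. I judged it dropped from this centring and from the push force falling away, then rising to about 4 N.
- **Pipe:** its end measured -77.3 mm, and the pad face works out at about -77.3 mm, so there is no visible gap. The push force held at about 4.5 N without advancing before I let go.
- **Bystanders:** I did not re-measure them at the end, but no move came near them.

**What disagreed:**
- **Fingertips:** the closed tips measured about 22 mm behind the TCP, not 11 mm ahead of it. My first pass therefore went over the stop without moving it. I corrected the height from the camera images and guarded descents.
- **Wrist joint:** it reached its limit on the way to the pipe and tilted the tool 4° in free air. I turned the tool 90° and carried on.
- **Fixed cameras:** they differed from the wrist camera by about 3 mm, so I worked from the wrist camera.

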